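Hook up and tighten the turnbuckle of a scanning fixture

ROBOT

A 6-joint arm with a two-finger parallel gripper is mounted at the origin on the work surface. World frame = base frame: x ahead of the robot, y to its left, z up, the work surface at z = 0. Lengths are in m, angles in rad, forces in N, time in s.
With the tool pointing down it reaches from about 0.375 to 0.975 m from the base axis. Payload 3.8 kg.
Tool frame: the origin (TCP) lies on the centre line of the jaws, within the pads' length; the fingertips stand 14 mm ahead of it and the grasp point (between the pads) lies 5 mm behind it; z points along the fingers, y is the line along which they close (so a half turn about z gives the same grasp; the last joint's range is limited). The gripper opens to 88 mm and grips with 3 to 60 N. Pads are 18 mm wide; open, the fingers measure 123 mm over their backs; the gripper's body (75 mm by 187 mm) begins 45 mm behind the grasp point.
Start: joints at [1.156, 0.264, 1.604, -0, 1.274, -0.037], TCP at [0.249, 0.627, 0.253] pointing down, gripper open.
Joint ranges: [-2.63, 2.63], [-0.94, 2.18], [0.31, 2.57], [-1.31, 4.45], [0, 2.66], [-2.55, 2.55]. Speed limits (rad/s): [2.57, 2.57, 3.14, 3.14, 3.14, 3.14].

INTERFACE

Orientations are given as a unit quaternion [x, y, z, w].
In Python, from bench import robot gives the robot as it stands.
- The arm moves only by the shell command python3 -m creep 'ROWS' [OPENING]. ROWS is JSON, a list of rows, each a list of 4 numbers: the shift along the tool's x, y, z in m, then the turn about the tool's z in rad. In form: [[tx, ty, tz, twist], ...]. A call has 1 to 8 rows; each row shifts and turns the commanded pose from where the row before left it, along the tool's axes as they then stand; what a row does not reach is not made up. A row lasts 1/8 s, in which the tool goes at most 62.5 mm and 10.7 degrees, less where a joint would pass 70% of its speed; a pose out of reach is approached as far as the arm can. A call with a gripper value outside its range is refused whole. OPENING is the opening, from 0 (shut) to 1 (fully open), set as the call begins (- or left out, the last holds). The fingers move at their own pace and stop on an object; the grip force is fixed at half the most. Time passes only in rows, so rows that do not move let the fingers close. It gives the time, the measured TCP pose, the force, the opening and the grip force at its end, in the units of the state.
- robot.observe(): the state, without advancing time (a new reading comes with each control period).
- robot.get_image(name): name is "side" or "top"; returns a dict with "image" (420x560x3 uint8, red, green, blue), "camera_matrix" (3x3 intrinsics, pixels), "xyz" and "rotation" of the camera in the world. Camera axes: x right, y up, looking along -z (the intrinsics and any distortion apply to the point x, -y, -z); pixel columns grow to the right and rows downward; lengths in m; the calibration is good to about 2 mm. A picture is of the moment at which its call begins. There is no depth.
- robot.job_done(): hands the job in; it is judged then, once.
The state is a dict: "time_s": time; "joint_pos": joint angles; "qd": joint speeds; "effort": joint torques, N m; "position": TCP position; "tcp_rot": TCP orientation; "contact_force": force on the tool from outside, world axes, zero at the start; "ft_torque": the same for the moment, N m; "finger_gap": opening from 0.0 (shut) to 1.0 (fully open); "gripper_force": force on a finger pad.
Only numpy, scipy, OpenCV 4.12 (cv2) and the standard library are available. Lean on these libraries where they do the work, as an engineer would, in place of code of your own. Each camera call takes 0.05 s, during which the arm holds its last target. There are 200 camera calls.

TASK

Clamp the machined part for scanning: take the turnbuckle from its wooden rack, bring it sideways into the two side-opening hooks on top of the fixture's jaws and let it down into their throats, with its heads outside the hooks. Then turn its blue barrel, taking it afresh as often as needed, until both jaws are shut on the part and the turnbuckle is taut, and let go. Leave the spray can, the reference ball and the gauge box where they stand.

Things in the scene. Friction and masses are not known exactly. Their poses are not given: they have to be found in the camera images.
- turnbuckle: Loose turnbuckle, 204 mm long, 0.44 kg. Origin on its long axis at the barrel's centre; y along the axis to the red head, z up as it lies on the rack (axis 45 mm above the table). Its round blue barrel, 28 mm diameter, y -50 to 50 mm, turns on the axis; this frame, with shanks and heads, does not (upright in the throats the shanks stop it from rolling more than about 30 degrees).
- barrel (a joint): Angle (rad) of the barrel against the shanks, right-handed about the turnbuckle's +y (its top goes to +x). 0 = fully extended; starts at 0 to 0.4. Each end draws in 3.18 mm per rad (steep thread, 20 mm a turn). Hooked in, the jaws are shut at about 2.8 rad; end stop at 3.15. Turns lightly (about 0.1 N m), stays where it is left.
- end_left (a point): Centre of the inner face of the red head (26 x 10 x 30 mm in x, y, z), on the axis, at y = 92 mm of the turnbuckle when the barrel reads 0; axes as the turnbuckle's. Between head and barrel runs a flat steel shank, 8 mm wide (x), 18 mm tall (z), which goes into the hook.
- end_right (a point): The same at the other end (y = -92 mm): centre of the inner face of the black head.
- rack: Fixed wooden rack, 60 x 250 mm, that carries the turnbuckle at the start by its two heads on posts 30 mm high (with 6 mm side ridges); the barrel is free underneath, down to a board 8 mm thick. Origin: centre of its underside; y along its length.
- fixture: Fixed aluminium fixture on the table. Origin: centre of its underside; z up, y along its length, x across; the hook mouths open to -x. Base 120 (x) x 260 (y) x 20 mm; the machined part, 85 (x) x 100 (y) mm with its top at z = 55 mm, is bolted on its middle. The hooked turnbuckle lies along y above the part, red head at +y, axis at z = 104 mm.
- jaw_left (a joint): Travel (m) of the grey jaw at +y towards the part, along -y: 0.008 = shut on the part, starts at 0.0035 to 0.0055 (2.5 to 4.5 mm open). Slides with about 3 N friction and stays where it is left.
- jaw_right (a joint): The same for the jaw at -y, which moves along +y.
- hook_left (a point): Left jaw's hook plate, 8 mm thick (y +-4): this point, at mid-thickness, is where the turnbuckle's axis rests. Fixture's axes. From here, in mm: throat x -7.5 (lip, flaring to -9.5 at its top) to 6.5 (back wall), floor z -9; lip top z 6, front x -20; mouth open to -x from z 6 to the roof at z 39; roof top z 49, x -25 to 25. A shank enters with its axis at z 22, then drops.
- hook_right (a point): The same point on the right jaw's hook plate, same sizes. Heads go outside the plates: the red one on the +y side of the left plate, the black one on the -y side of the right plate. Both points move with their jaws.
- spray_can: White and blue can, 52 mm diameter, 150 mm high, upright bystander; origin at the centre of its underside.
- reference_ball: White reference ball on a foot 48 mm in diameter, 64 mm high, bystander; origin at the centre of its underside.
- gauge_box: Wooden gauge box 40 x 60 x 24 mm, bystander; origin at the centre of its underside.
There are look-alikes about, which are no part of the job. Leave any green or white look-alike of the turnbuckle alone.

How it is judged:
On the way:
1. both ends of the turnbuckle are down in the hook throats, heads outside, while the jaws are still open (x of end_left in the frame of hook_left between -0.006 and 0.006 m and z of end_left in the frame of hook_left between -0.006 and 0.006 m and y of end_left in the frame of hook_left above 0.001 m and x of end_right in the frame of hook_right between -0.006 and 0.006 m and z of end_right in the frame of hook_right between -0.006 and 0.006 m and y of end_right in the frame of hook_right below -0.001 m and value of joint each of jaw_left, jaw_right below 0.0065 m), for 0.2 s.
At the end, for the whole second after the job is handed in: Both shanks lie down in the hook throats (axis within 6 mm of the seated point across and in height), heads outside the plates and within 2 mm of them (taut), both jaws within 1.2 mm of shut on the part (joints above 0.0068), the turnbuckle at rest (x of end_left in the frame of hook_left between -0.006 and 0.006 m and z of end_left in the frame of hook_left between -0.006 and 0.006 m and y of end_left in the frame of hook_left between 0.001 and 0.006 m and x of end_right in the frame of hook_right between -0.006 and 0.006 m and z of end_right in the frame of hook_right between -0.006 and 0.006 m and y of end_right in the frame of hook_right between -0.006 and -0.001 m and value of joint each of jaw_left, jaw_right above 0.0068 m and linear speed of turnbuckle below 0.02 m/s); the robot touches nothing.
It fails at once if the spray can is moved more than 30 mm or tipped (distance of spray_can from where it was at the start of the episode above 0.03 m or angle between spray_can's own z axis and vertical above 0.5 rad).
It fails at once if the reference ball is moved more than 30 mm or tipped (distance of reference_ball from where it was at the start of the episode above 0.03 m or angle between reference_ball's own z axis and vertical above 0.5 rad).
It fails at once if the gauge box is moved more than 30 mm (distance of gauge_box from where it was at the start of the episode above 0.03 m).
It also fails if it takes over 72 s, if anything falls off the work surface, if the arm or the gripper's body presses on something with over 40 N, if the wrist force passes 120 N, or if a joint passes its speed limit or range.

## Working session

There is one attempt and no reset: what is moved stays moved. The work goes in short steps, Python scripts to look and compute and a shell command to move; the robot and the scene stay as the last step left them, time stands still between calls to the robot, and variables do not carry over. Pictures are saved under pics/ and viewed, at most 10 in all, crops included, and the job is handed in when it is done.

```bash
mkdir -p pics; ls; python3 - <<'E'
from bench import robot
import cv2
for n in("side","top"):
    d=robot.get_image(n); cv2.imwrite(f"pics/{n}0.png",d["image"][:,:,::-1]); print(n,d["camera_matrix"],d["xyz"],d["rotation"],[k for k in d])
print(robot.observe())
E
```

```text
pics
side [[406.38272661   0.         276.46165679]
 [  0.         406.38272661 203.21553064]
 [  0.           0.           1.        ]] [ 0.04424522 -0.8976147   0.86914575] [ 0.41459309 -0.10452588 -0.23394507  0.87318762] ['image', 'camera_matrix', 'xyz', 'rotation']
top [[448.55628882   0.         282.15492724]
 [  0.         448.55628882 216.28167171]
 [  0.           0.           1.        ]] [ 0.40047617 -0.05968056  1.17808236] [ 0.02305336 -0.03819757 -0.70411751  0.70868047] ['image', 'camera_matrix', 'xyz', 'rotation']
{'time_s': 0.1, 'joint_pos': array([ 1.15612932e+00,  2.64667660e-01,  1.60523470e+00,  3.18916053e-05,
        1.27370833e+00, -3.68630074e-02]), 'qd': array([-1.46916511e-03, -6.21244546e-05, -3.01406392e-03, -3.15481344e-04,
        1.50950485e-03,  2.68696400e-04]), 'effort': array([-3.53534761e-04, -5.03624296e+01, -3.58068109e+01,  7.30309635e-02,
        2.35339865e-02, -5.07718437e-05]), 'position': array([0.24871484, 0.62684445, 0.25152081]), 'tcp_rot': array([ 1.87785047e-01,  9.82209630e-01, -9.80000406e-04, -2.40726503e-04]), 'contact_force': array([-0.19416982, -0.32772818,  0.30184374]), 'ft_torque': array([-0.02102235,  0.00142775, -0.00153065]), 'gripper_force': 0.0, 'finger_gap': 1.0037813871793018}
```

View pics/side0.png

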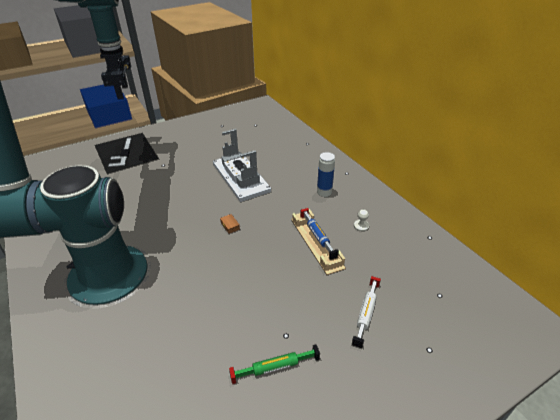

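View pics/top0.png

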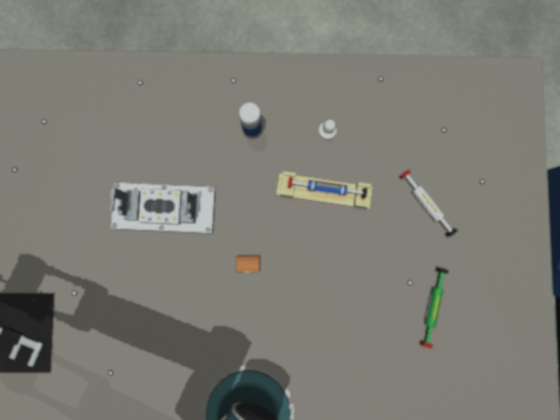

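```bash
python3 - <<'E'
import cv2,numpy as np
t=cv2.imread("pics/top0.png");s=cv2.imread("pics/side0.png")
def c(i,x,y,w=116,h=80,):
    return cv2.resize(i[y:y+h,x:x+w],(400,300) ,interpolation=cv2.INTER_CUBIC)
# top fixture, top rack 
o=np.vstack([np.hstack([c(t,105,170,112,84),c(t,268,150,112,84)]),np.hstack([c(s,200,122,112,84),c(s,270,195,112,84)])])
cv2.imwrite("pics/c1.png",o)
E
```

```text
(no output)
```

View pics/c1.png

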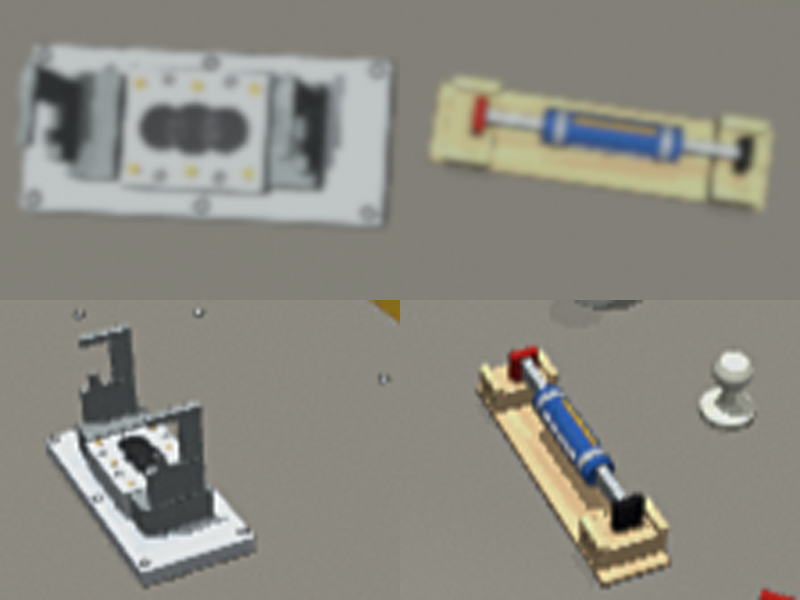

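```bash
cat > h.py <<'E'
import cv2,numpy as np
from scipy.spatial.transform import Rotation as R
from scipy.optimize import least_squares
CAM={"side":(406.38272661,276.46165679,203.21553064,[0.04424522,-0.8976147,0.86914575],[0.41459309,-0.10452588,-0.23394507,0.87318762]),
"top":(448.55628882,282.15492724,216.28167171,[0.40047617,-0.05968056,1.17808236],[0.02305336,-0.03819757,-0.70411751,0.70868047])}
def proj(n,P):
    f,cx,cy,t,q=CAM[n]; p=(np.atleast_2d(P)-t)@R.from_quat(q).as_matrix()
    return np.c_[cx+f*p[:,0]/-p[:,2],cy-f*p[:,1]/-p[:,2]]
def onz(n,uv,z):
    f,cx,cy,t,q=CAM[n]; uv=np.atleast_2d(uv)
    d=np.c_[(uv[:,0]-cx)/f,-(uv[:,1]-cy)/f,-np.ones(len(uv))]@R.from_quat(q).as_matrix().T
    return t+d*((z-t[2])/d[:,2])[:,None]
def place(p,L): # p = x,y,yaw ; L local points m
    c,s=np.cos(p[2]),np.sin(p[2]); L=np.atleast_2d(L)
    return np.c_[p[0]+c*L[:,0]-s*L[:,1],p[1]+s*L[:,0]+c*L[:,1],L[:,2]]
def fit(obs,p0):
    g=lambda p:np.concatenate([(proj(n,place(p,L))-uv).ravel() for n,L,uv in obs])
    r=least_squares(g,p0,loss="soft_l1"); return r.x,g(r.x).reshape(-1,2)
E
python3 - <<'E'
from h import *
im={n:cv2.imread(f"pics/{n}0.png") for n in CAM}
k=400/112
T=np.array([[33,44],[394,60],[385,225],[20,210]])/k+[105,170]
S=np.array([[47,137],[140,271],[255,240]])/k+[200,122]
def sub(n,p): return cv2.cornerSubPix(cv2.cvtColor(im[n],cv2.COLOR_BGR2GRAY),np.float32(p).reshape(-1,1,2),(3,3),(-1,-1),(3,30,.01)).reshape(-1,2)
LT=np.array([[60,130,20],[60,-130,20],[-60,-130,20],[-60,130,20]])/1e3
LS=LT[[3,2,1]]
for name,(a,b) in {"raw":(T,S),"sub":(sub("top",T),sub("side",S))}.items():
    for obs in ([("top",LT,a)],[("side",LS,b)],[("top",LT,a),("side",LS,b)]):
        p,r=fit(obs,[.43,.3,0]); print(name,p.round(4),r.round(1).tolist())
# turnbuckle
for n,(x,y,w,h) in {"top":(268,150,112,84),"side":(270,195,112,84)}.items():
    hsv=cv2.cvtColor(im[n][y:y+h,x:x+w],cv2.COLOR_BGR2HSV)
    m=cv2.inRange(hsv,(105,120,40),(130,255,255)); m=cv2.morphologyEx(m,cv2.MORPH_OPEN,np.ones((2,2)))
    pts=cv2.findNonZero(m); rc=cv2.minAreaRect(cv2.convexHull(pts)); c=np.array(rc[0])+[x,y]
    mr=cv2.inRange(hsv,(0,150,60),(6,255,255))|cv2.inRange(hsv,(172,150,60),(180,255,255)); pr=cv2.findNonZero(mr).reshape(-1,2).mean(0)+[x,y]
    q=cv2.boxPoints(rc)+[x,y]; e=sorted([(np.linalg.norm(q[i]-q[(i+1)%4]),i) for i in range(4)])[:2]
    ends=np.array([(q[i]+q[(i+1)%4])/2 for _,i in e])
    print(n,rc,onz(n,c,.045),"ends",onz(n,ends,.045).round(4).tolist(),"red",onz(n,pr,.05 if n=="top" else .045))
bl=np.array([[342,154]])/k+[268,150]; print("black top",onz("top",bl,.052))
E
```

```text
raw [ 0.5213  0.2227 -0.0355] [[0.2, 0.1], [-0.3, 0.0], [-0.3, -0.0], [0.4, -0.1]]
raw [ 0.5207  0.2172 -0.062 ] [[0.1, -0.1], [-0.1, 0.6], [0.0, -0.6]]
raw [ 0.5212  0.2222 -0.0393] [[0.5, -0.0], [-0.0, 0.3], [-0.2, 0.2], [0.5, -0.3], [-0.9, -0.4], [0.3, -0.3], [0.0, -1.8]]
sub [ 0.5221  0.2239 -0.0387] [[-0.2, -0.4], [-0.7, -0.1], [0.5, 0.5], [0.3, -0.0]]
sub [ 0.52    0.2155 -0.0692] [[-0.2, -2.4], [0.3, 1.5], [-0.1, -0.1]]
sub [ 0.5218  0.2234 -0.0435] [[0.1, -0.5], [-0.4, 0.2], [0.6, 0.9], [0.4, -0.2], [-1.3, -3.1], [0.8, 0.0], [-0.1, -2.0]]
top ((56.747188568115234, 39.09550476074219), (31.480331420898438, 5.696440696716309), 12.994616508483887) [[ 0.56952149 -0.19215879  0.045     ]] ends [[0.5783, -0.1529, 0.045], [0.5607, -0.2314, 0.045]] red [[ 0.58620297 -0.10235955  0.05      ]]
side ((48.99072265625, 39.59587478637695), (25.246658325195312, 8.582048416137695), 50.52754211425781) [[ 0.56887268 -0.20881094  0.045     ]] ends [[0.5719, -0.1618, 0.045], [0.566, -0.2533, 0.045]] red [[ 0.59119177 -0.21008556  0.045     ]]
black top [[ 0.5590217  -0.29070758  0.052     ]]
```

```bash
python3 - <<'E'
from h import *
k=400/112
L=np.array([[0,50,50],[0,-50,50],[0,96,58],[0,-96,58]])/1e3
Tt=np.array([[145,126],[282,144],[80,115],[342,154]])/k+[268,150]
Ls=np.array([[0,50,45],[0,-50,45]])/1e3
Ss=np.array([[144,95],[203,172]])/k+[270,195]
for o in([("top",L,Tt)],[("side",Ls,Ss)],[("top",L,Tt),("side",Ls,Ss)]):
    p,r=fit(o,[.57,-.195,-.14]);print(p.round(4),r.round(1).tolist())
# overlay outlines for check
p=fit([("top",L,Tt),("side",Ls,Ss)],[.57,-.195,-.14])[0]; f=[.5213,.2223,-.037]
def box(x0,x1,y0,y1,z0,z1): return np.array([[x,y,z] for x in(x0,x1) for y in(y0,y1) for z in(z0,z1)])/1e3
E=[(0,1),(2,3),(4,5),(6,7),(0,2),(1,3),(4,6),(5,7),(0,4),(1,5),(2,6),(3,7)]
tb=[(p,box(-14,14,-50,50,44,46)),(p,box(-13,13,91,101,30,60)),(p,box(-13,13,-101,-91,30,60)),([*p[:2],p[2]],box(-30,30,-125,125,0,8))]
fx=[(f,box(-60,60,-130,130,0,20)),(f,box(-42.5,42.5,-50,50,55,55))]
for s in(1,-1):
    y=s*82.5; fx+=[(f,box(-25,25,y-4,y+4,143,153)),(f,box(-20,-9.5,y-4,y+4,95,110))]
rows=[]
for n,crops in (("top",[(105,170,fx),(268,150,tb)]),("side",[(200,122,fx),(270,195,tb)])):
    im=cv2.imread(f"pics/{n}0.png");row=[]
    for x,y,Bs in crops:
        c=cv2.resize(im[y:y+84,x:x+112],(400,300),interpolation=cv2.INTER_CUBIC)
        for q,b in Bs:
            uv=((proj(n,place(q,b))-[x,y]+.5)*k-.5)
            for i,j in E: cv2.line(c,tuple(np.int32(uv[i]*8)),tuple(np.int32(uv[j]*8)),(0,255,0) if b[0,2]<.1 else (255,0,255),1,16,3)
        row.append(c)
    rows.append(np.hstack(row))
cv2.imwrite("pics/ov1.png",np.vstack(rows))
E
```

```text
[ 0.5717 -0.1984 -0.1354] [[-0.6, -0.1], [-0.1, 0.5], [-0.2, -0.1], [1.6, -0.2]]
[ 0.5733 -0.199  -0.0962] [[0.0, 0.1], [-0.0, -0.1]]
[ 0.5721 -0.1986 -0.1306] [[-0.6, -0.1], [-0.0, 0.2], [-0.1, -0.1], [1.7, -0.5], [0.1, 0.0], [-1.0, 0.1]]
```

View pics/ov1.png

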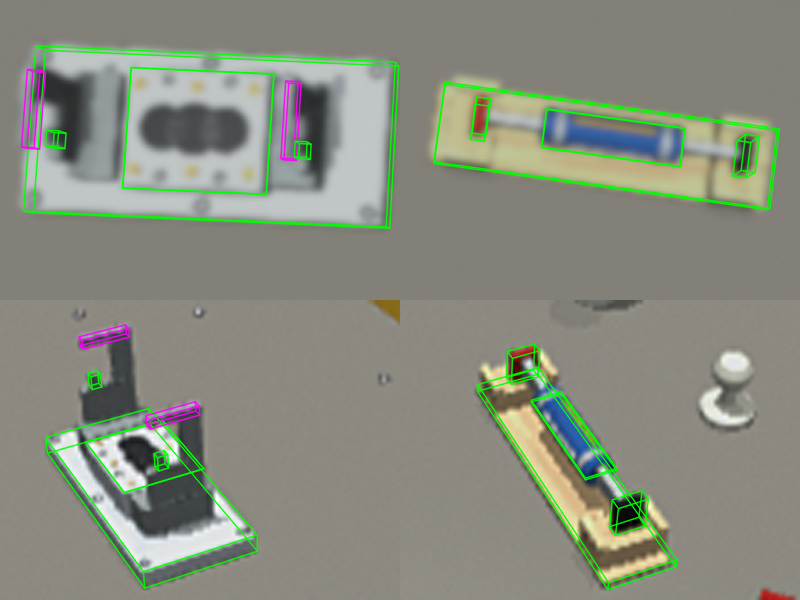

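```bash
cat >> h.py <<'E'
def rel(xyz,yaw_y=None):
    """shift in tool axes to the world target, and twist that brings tool y to world angle yaw_y (mod pi)"""
    from bench import robot
    o=robot.observe(); M=R.from_quat(o["tcp_rot"]).as_matrix(); d=M.T@(np.array(xyz)-o["position"])
    a=np.arctan2(M[1,1],M[0,1]); tw=None if yaw_y is None else -((yaw_y-a+np.pi/2)%np.pi-np.pi/2)
    print("t",round(o["time_s"],2),"pos",o["position"].round(4),"shift",d.round(4),"tooly",round(a,4),"twist",tw,"F",o["contact_force"].round(1),"gap",round(o["finger_gap"],3),"j6",o["joint_pos"][5].round(2))
E
python3 -m creep '[[0,0,0,0.166],[0,0,0,0.166],[0,0,0,0.166],[0,0,0,0.166],[0,0,0,0.166],[0,0,0,0.166],[0,0,0,0.166],[0,0,0,0.166]]' 1
python3 -c "
from h import *
rel([.5715,-.198,.2],-.133)"
```

```text
time_s: 1.1
position: [0.2488, 0.627, 0.2519]
tcp_rot: [0.755, 0.656, -0.001, 0.0]
contact_force: [0.6, 0.1, 1.2]
finger_gap: 1.001
gripper_force: 0.0
t 1.1 pos [0.2488 0.627  0.2519] shift [-0.7717  0.435   0.0527] tooly -0.1405 twist -0.0074603679352758245 F [0.6 0.1 1.2] gap 1.001 j6 1.3
```

```bash
python3 -m creep '[[-0.03,0.017,0,0],[-0.048,0.027,0,0],[-0.05,0.028,0,0],[-0.05,0.028,0,0],[-0.05,0.028,0,0],[-0.05,0.028,0,0],[-0.05,0.028,0,0],[-0.05,0.028,0,0]]'
python3 -m creep '[[-0.05,0.028,0,0],[-0.05,0.028,0,0],[-0.05,0.028,0,0],[-0.05,0.028,0,0],[-0.05,0.028,0,0],[-0.05,0.028,0,0],[-0.04,0.024,0,0],[0,0,0,0]]'
python3 -c "
from h import *
rel([.5715,-.198,.15],-.133)"
```

```text
time_s: 2.1
position: [0.4083, 0.2225, 0.2524]
tcp_rot: [0.753, 0.658, -0.0, 0.0]
contact_force: [1.0, 0.5, 0.2]
finger_gap: 1.002
gripper_force: 0.0
time_s: 3.1
position: [0.5531, -0.1412, 0.2519]
tcp_rot: [0.754, 0.656, -0.0, -0.0]
contact_force: [-0.2, -0.2, -0.2]
finger_gap: 1.003
gripper_force: 0.0
t 3.1 pos [ 0.5531 -0.1412  0.2519] shift [-0.0537  0.0262  0.1019] tooly -0.1389 twist -0.005901940484245971 F [-0.2 -0.2 -0.2] gap 1.003 j6 -0.15
```

```bash
python3 -m creep '[[-0.027,0.013,0,0],[-0.0265,0.013,0,-0.006],[0,0,0.04,0],[0,0,0.04,0],[0,0,0.04,0],[0,0,0.04,0],[0,0,0.03,0],[0,0,0.02,0]]' 0.8
python3 -c "
from h import *
rel([.5715,-.198,.04],-.133)"
```

```text
time_s: 4.1
position: [0.5698, -0.1932, 0.0408]
tcp_rot: [0.751, 0.66, -0.001, -0.001]
contact_force: [-0.5, -0.5, 0.1]
finger_gap: 0.801
gripper_force: 0.0
t 4.1 pos [ 0.5698 -0.1932  0.0408] shift [-0.0045  0.0023  0.0008] tooly -0.128 twist 0.00496029283252164 F [-0.5 -0.5  0.1] gap 0.801 j6 -0.24
```

Now settle the alignment and grip.

```bash
python3 -m creep '[[-0.0045,0.0023,0,0.005],[0,0,0,0],[0,0,0,0],[0,0,0,0]]' 0
python3 -m creep '[[0,0,0,0],[0,0,0,0],[0,0,0,0]]'
python3 -c "
from h import *
rel([.5715,-.198,.04],-.133)
from bench import robot
d=robot.get_image('top')['image'][:,:,::-1];e=robot.get_image('side')['image'][:,:,::-1]
c=lambda i,x,y:cv2.resize(i[y:y+84,x:x+112],(400,300),interpolation=2)
cv2.imwrite('pics/g1.png',np.hstack([c(d,268,150),c(e,270,195)]))"
```

```text
time_s: 4.6
position: [0.5737, -0.2001, 0.0439]
tcp_rot: [0.753, 0.658, 0.0, 0.001]
contact_force: [-0.6, -0.3, 0.5]
finger_gap: 0.376
gripper_force: 0.0
time_s: 4.97
position: [0.573, -0.1999, 0.0435]
tcp_rot: [0.753, 0.658, -0.0, 0.0]
contact_force: [-2.8, -0.6, 6.4]
finger_gap: 0.309
gripper_force: 30.0
t 4.97 pos [ 0.573  -0.1999  0.0435] shift [ 0.0017 -0.0017  0.0035] tooly -0.134 twist -0.0009661078585971872 F [-2.8 -0.6  6.4] gap 0.309 j6 -0.24
```

View pics/g1.png

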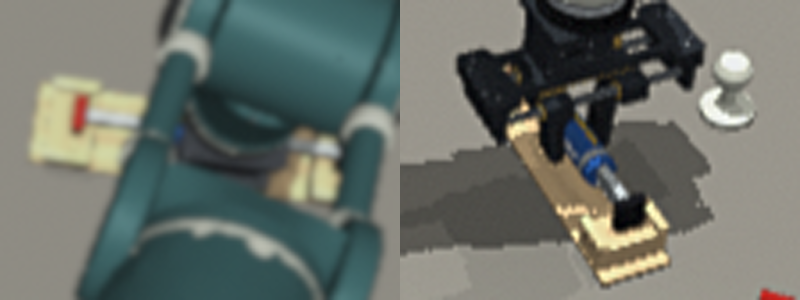

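```bash
python3 -m creep '[[0,0,-0.01,0],[0,0,-0.03,0],[0,0,-0.05,0],[0,0,-0.06,0],[0,0,-0.05,0],[0,0,0,-0.096],[0,0,0,0],[0,0,0,0]]'
python3 -c "
from h import *
f=[.5213,.2223,-.037]
w=place(f,[[-.062,-.0015,.2]])[0];print(w)
rel(w,-.037)"
```

```text
time_s: 6.08
position: [0.5719, -0.1993, 0.2408]
tcp_rot: [0.721, 0.693, -0.001, -0.002]
contact_force: [1.2, 0.0, -5.0]
finger_gap: 0.306
gripper_force: 29.9
[0.45928695 0.2230945  0.2       ]
t 6.08 pos [ 0.5719 -0.1993  0.2408] shift [ 0.4175 -0.129   0.0417] tooly -0.0395 twist -0.002501460007843459 F [ 1.2  0.  -5. ] gap 0.306 j6 -0.34
```

```bash
python3 -m creep '[[0.03,-0.009,0,0],[0.05,-0.015,0,0],[0.055,-0.017,0,0],[0.055,-0.017,0,0],[0.055,-0.017,0,0],[0.055,-0.017,0,0],[0.05,-0.016,0,0],[0.04,-0.012,0,0]]'
python3 -m creep '[[0.0275,-0.009,0.02,0],[0,0,0.02,0],[0,0,0,0],[0,0,0,0]]'
python3 -c "
from h import *
f=[.5213,.2223,-.037]
w=place(f,[[-.062,-.0015,.125]])[0];print(w)
rel(w,-.037)"
```

```text
time_s: 7.08
position: [0.4661, 0.1962, 0.2412]
tcp_rot: [0.721, 0.693, -0.001, -0.001]
contact_force: [0.8, 0.9, -4.1]
finger_gap: 0.314
gripper_force: 29.9
time_s: 7.58
position: [0.4599, 0.2221, 0.2026]
tcp_rot: [0.721, 0.693, -0.0, -0.0]
contact_force: [0.4, 0.9, -3.9]
finger_gap: 0.308
gripper_force: 29.9
[0.45928695 0.2230945  0.125     ]
t 7.58 pos [0.4599 0.2221 0.2026] shift [ 0.001  -0.0006  0.0776] tooly -0.0389 twist -0.0018668107350563456 F [ 0.4  0.9 -3.9] gap 0.308 j6 0.44
```

```bash
python3 -m creep '[[0.001,0,0.03,-0.001],[0,0,0.03,0],[0,0,0.0175,0],[0,0,0,0],[0,0,0,0]]'
cat > look.py <<'E'
import sys
from h import *
from bench import robot
# side, top crops of the fixture
d=robot.get_image('top')['image'][:,:,::-1];e=robot.get_image('side')['image'][:,:,::-1]
c=lambda i,x,y:cv2.resize(i[y:y+75,x:x+100],(800,600),interpolation=2)
a=c(e,195,118); b=d[150:250,90:230]; b=cv2.resize(b,(280,200),interpolation=2); a[:200,520:]=b
cv2.imwrite(sys.argv[1],a)
E
python3 look.py pics/h1.png; python3 -c "
from h import *
f=[.5213,.2223,-.037]
w=place(f,[[0,-.0015,.125]])[0];print(w)
rel(w,-.037)"
```

```text
time_s: 8.2
position: [0.4611, 0.2237, 0.1266]
tcp_rot: [0.72, 0.694, 0.001, 0.0]
contact_force: [-0.4, -0.2, -3.7]
finger_gap: 0.306
gripper_force: 29.9
[0.52124451 0.22080103 0.125     ]
t 8.3 pos [0.4612 0.2238 0.1268] shift [-0.0008  0.0601  0.002 ] tooly -0.0372 twist -0.00020013470130875177 F [ 0.5  0.2 -4.4] gap 0.313 j6 0.44
```

View pics/h1.png

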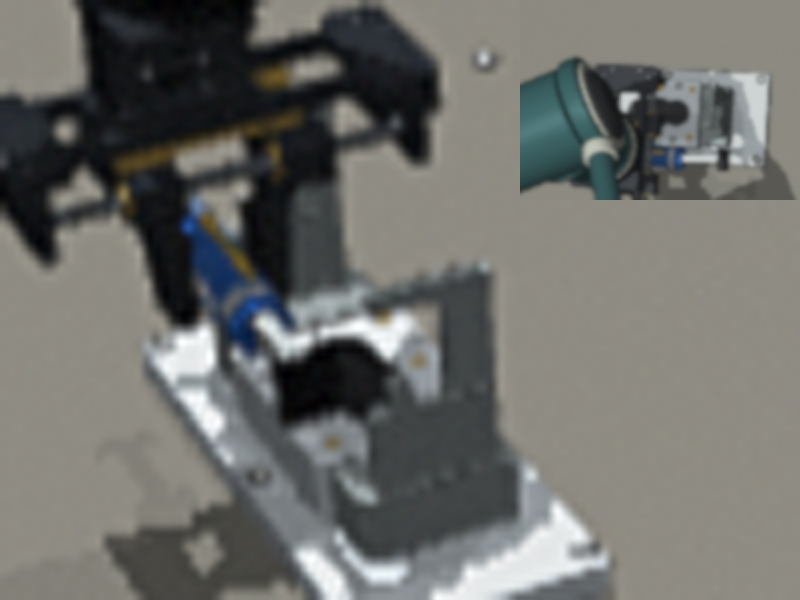

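```bash
python3 - <<'E'
from h import *
from bench import robot
f=[.5213,.2223,-.037]
i=robot.get_image('top')['image']; g=i[218:242,170:210].astype(int).sum(2)
print(g[2:22:1,8:34]//3)
def loc(w): 
    c,s=np.cos(f[2]),np.sin(f[2]); d=w[:,:2]-f[:2]; return np.c_[c*d[:,0]+s*d[:,1],-s*d[:,0]+c*d[:,1]]
print("head", loc(onz("top",[[191.5,230]],.14)))
p=[.4612,.2238,-.037]
for dy in(0,.002): print("pred head top corners",proj("top",place([*place(f,[[-.0605,dy,0]])[0][:2],-.037],np.array([[-13,-92,143],[-13,-102,143],[13,-92,143],[13,-102,143],[0,-97,128]])/1e3)).round(1).tolist())
print("pred roof",proj("top",place(f,np.array([[-25,-78.5,153],[-25,-86.5,153],[25,-78.5,153],[25,-86.5,153]])/1e3)).round(1).tolist())
cv2.imwrite("pics/h2.png",cv2.resize(i[195:240,150:210,::-1],(800,600),interpolation=2))
E
```

```text
[[113  91  88  97 101 101 105 115 129 142 153 159 159 151 134 105  90 121
  168 198 208 207 200 183 166 158]
 [115  92  88  96  97  96 101 117 135 147 154 157 157 150 132 104  96 132
  176 201 208 208 201 186 168 158]
 [110  90  90  99 102 100 104 119 135 143 141 139 139 134 121 102 106 145
  182 200 204 202 194 179 165 159]
 [103  94 102 115 121 121 122 132 149 154 142 124 115 111 106 102 115 146
  173 185 186 184 175 163 158 158]
 [110 109 117 128 136 139 138 142 154 159 141 107  83  78  82  93 112 134
  150 156 157 156 152 151 154 156]
 [125 126 129 135 142 147 146 145 146 145 125  86  54  45  54  71  96 121
  136 141 141 141 142 147 153 156]
 [138 137 138 142 150 155 156 153 150 143 120  80  45  33  34  55  91 124
  143 147 146 143 143 148 153 157]
 [163 162 162 166 172 175 176 175 172 162 135  90  50  34  33  59 104 144
  166 171 168 160 153 153 154 158]
 [193 193 193 194 196 197 198 197 194 181 147  96  55  39  37  68 120 165
  190 196 193 184 169 159 156 161]
 [199 200 200 200 201 201 201 201 198 181 144  93  57  44  41  76 132 178
  201 206 205 198 183 165 157 162]
 [174 175 
[... 694 characters left out ...]
124 122 122 124 128 133
  135 136 136 135 135 135 135 134]
 [ 76  78  79  82  90 105 119 126 129 131 133 134 133 134 133 134 135 135
  135 136 135 136 135 135 135 134]
 [ 77  79  88  96 102 112 121 126 127 128 132 134 135 135 135 135 135 135
  135 135 135 135 135 136 134 132]
 [ 77  83  97 111 117 121 124 126 126 127 130 133 134 135 134 135 135 134
  134 135 135 135 135 135 134 131]]
head [[-0.06032455 -0.09725453]]
pred head top corners [[188.6, 235.5], [193.0, 235.7], [189.3, 224.3], [193.7, 224.5], [192.3, 230.4]]
pred head top corners [[187.8, 235.5], [192.1, 235.7], [188.4, 224.2], [192.8, 224.4], [191.5, 230.3]]
pred roof [[183.2, 213.9], [186.7, 214.0], [184.5, 192.2], [188.0, 192.4]]
```

View pics/h2.png

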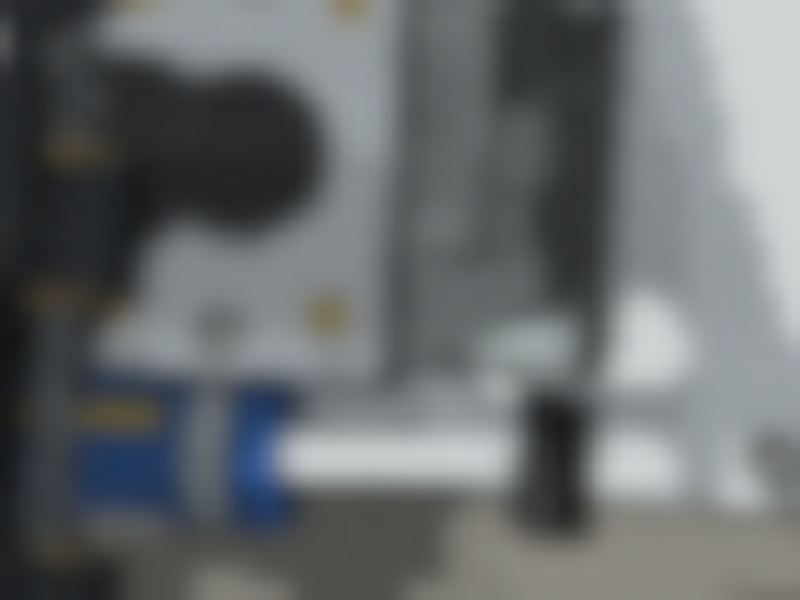

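```bash
python3 -m creep '[[0,0.015,0.001,0],[0,0.02,0.001,0],[0,0.015,0,0],[0,0.006,0,0],[0,0.002,0,0],[0,0,0,0]]'
python3 -m creep '[[0,0.002,0,0],[0,0,0,0]]'
python3 -c "
from h import *
f=[.5213,.2223,-.037]
rel(place(f,[[0,-.0005,.1]])[0],-.037)"
```

```text
time_s: 9.1
position: [0.5176, 0.2211, 0.1229]
tcp_rot: [0.72, 0.694, -0.0, -0.0]
contact_force: [0.4, 0.2, -4.1]
finger_gap: 0.31
gripper_force: 29.9
time_s: 9.35
position: [0.5198, 0.2212, 0.1233]
tcp_rot: [0.72, 0.694, 0.0, 0.0]
contact_force: [-0.6, 0.1, -4.5]
finger_gap: 0.309
gripper_force: 29.9
t 9.35 pos [0.5198 0.2212 0.1233] shift [0.0006 0.0015 0.0233] tooly -0.0368 twist 0.0002451629667687971 F [-0.6  0.1 -4.5] gap 0.309 j6 0.4
```

```bash
python3 -m creep '[[0,0.001,0,0],[0,0.001,0,0],[0,0,0,0]]';python3 -m creep '[[0,0.001,0,0],[0,0,0,0]]';python3 -m creep '[[0,0.001,0,0],[0,0,0,0]]'; python3 -m creep '[[0,0.001,0,0],[0,0,0,0]]'
```

```text
time_s: 9.72
position: [0.522, 0.2211, 0.1233]
tcp_rot: [0.72, 0.694, 0.0, 0.0]
contact_force: [1.2, 0.1, -3.8]
finger_gap: 0.308
gripper_force: 29.9
time_s: 9.98
position: [0.523, 0.2211, 0.1232]
tcp_rot: [0.72, 0.694, 0.0, 0.0]
contact_force: [-0.3, 0.1, -4.5]
finger_gap: 0.305
gripper_force: 29.9
time_s: 10.22
position: [0.5234, 0.221, 0.1231]
tcp_rot: [0.72, 0.694, -0.0, -0.0]
contact_force: [-2.2, 0.3, -3.6]
finger_gap: 0.308
gripper_force: 29.9
time_s: 10.48
position: [0.5235, 0.221, 0.1229]
tcp_rot: [0.72, 0.694, -0.001, -0.001]
contact_force: [-5.6, 0.3, -1.8]
finger_gap: 0.31
gripper_force: 30.0
```

```bash
python3 -m creep '[[0,-0.0035,0,0],[0,0,0,0],[0,0,0.005,0],[0,0,0.005,0],[0,0,0.004,0],[0,0,0,0]]';python3 -m creep '[[0,0,0.002,0],[0,0,0.002,0],[0,0,0,0]]';python3 -m creep '[[0,0,0.002,0],[0,0,0,0]]'
```

```text
time_s: 11.22
position: [0.521, 0.2209, 0.1085]
tcp_rot: [0.72, 0.694, -0.001, -0.0]
contact_force: [0.9, -0.1, -3.7]
finger_gap: 0.308
gripper_force: 29.9
time_s: 11.6
position: [0.5213, 0.2211, 0.105]
tcp_rot: [0.72, 0.694, -0.0, -0.0]
contact_force: [0.4, 0.2, -4.4]
finger_gap: 0.31
gripper_force: 29.9
time_s: 11.85
position: [0.5213, 0.221, 0.103]
tcp_rot: [0.72, 0.694, -0.0, -0.0]
contact_force: [-0.2, -0.5, -3.8]
finger_gap: 0.307
gripper_force: 29.9
```

```bash
python3 -m creep '[[0,0,0.001,0],[0,0,0,0]]';python3 -m creep '[[0,0,0.001,0],[0,0,0,0]]';python3 -m creep '[[0,0,0.001,0],[0,0,0,0]]';
```

```text
time_s: 12.1
position: [0.5215, 0.2211, 0.1026]
tcp_rot: [0.72, 0.694, 0.0, 0.0]
contact_force: [-2.0, -0.5, -0.8]
finger_gap: 0.31
gripper_force: 30.0
time_s: 12.35
position: [0.5216, 0.2212, 0.1025]
tcp_rot: [0.72, 0.694, 0.0, 0.0]
contact_force: [-3.8, -1.3, 5.1]
finger_gap: 0.309
gripper_force: 30.0
time_s: 12.6
position: [0.5216, 0.2212, 0.1023]
tcp_rot: [0.72, 0.694, 0.0, 0.0]
contact_force: [-6.2, -2.7, 10.7]
finger_gap: 0.307
gripper_force: 30.0
```

```bash
python3 -m creep '[[0,0,-0.0025,0],[0,0,0,0],[0,0,0,0]]' 0.65
python3 -m creep '[[0,0,-0.012,0],[0,0,-0.02,0],[0,0,-0.02,0],[0,-0.014,0,0],[0,0,0,0],[0,0,0,0]]' 0
python3 look.py pics/s1.png; python3 -c "
from h import *
f=[.5213,.2223,-.037]
rel(place(f,[[-.014,-.0005,.135]])[0],-.037)"
```

```text
time_s: 12.98
position: [0.5217, 0.2212, 0.1027]
tcp_rot: [0.72, 0.694, 0.0, 0.0]
contact_force: [0.1, 0.0, -0.6]
finger_gap: 0.625
gripper_force: 0.0
time_s: 13.72
position: [0.5065, 0.2214, 0.1537]
tcp_rot: [0.72, 0.694, -0.001, -0.0]
contact_force: [-0.2, -0.0, -0.6]
finger_gap: 0.008
gripper_force: 0.0
t 13.82 pos [0.5069 0.2215 0.1539] shift [0.0009 0.0003 0.0189] tooly -0.0369 twist 0.0001035100564565905 F [0.1 0.1 0.4] gap 0.005 j6 0.4
```

View pics/s1.png

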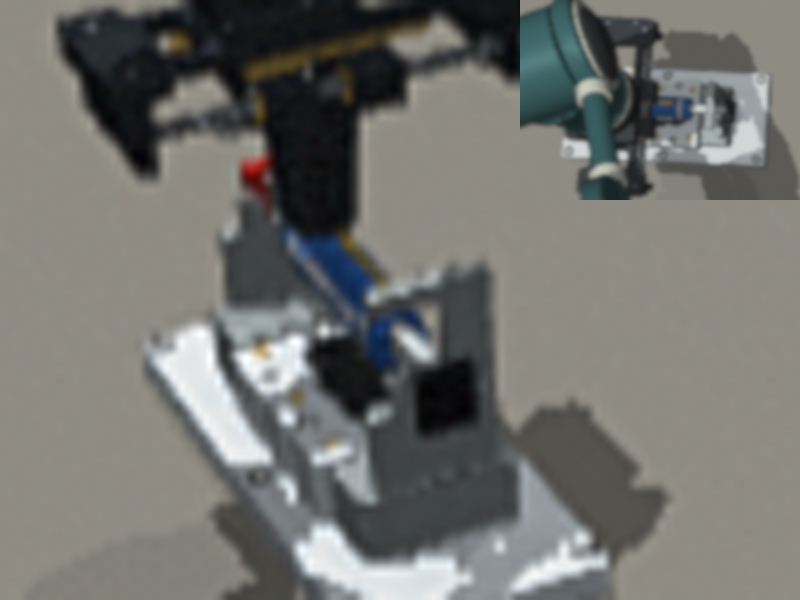

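```bash
python3 -m creep '[[0,0,0.01,0],[0,0,0.009,0],[0,0,0.003,0],[0,0,0.002,0],[0,0,0,0]]';python3 -m creep '[[0,0,0.002,0],[0,0,0,0]]'
```

```text
time_s: 14.45
position: [0.5075, 0.2215, 0.1311]
tcp_rot: [0.72, 0.694, -0.0, 0.0]
contact_force: [-0.4, -1.0, 3.2]
finger_gap: 0.005
gripper_force: 1.2
time_s: 14.7
position: [0.5079, 0.2216, 0.1306]
tcp_rot: [0.72, 0.694, 0.0, 0.0]
contact_force: [-4.2, -2.8, 10.1]
finger_gap: 0.006
gripper_force: 5.6
```

```bash
python3 -m creep '[[0,0,0.002,0],[0,0.002,0,0],[0,0.002,0,0],[0,0.002,0,0]]';python3 -m creep '[[0,0.002,0,0],[0,0.002,0,0],[0,0.002,0,0]]';python3 -m creep '[[0,0.002,0,0],[0,0.002,0,0],[0,0.002,0,0]]'
```

```text
time_s: 15.2
position: [0.5119, 0.2218, 0.1309]
tcp_rot: [0.72, 0.694, -0.001, -0.001]
contact_force: [-15.6, -2.0, 30.4]
finger_gap: 0.006
gripper_force: 16.4
time_s: 15.58
position: [0.521, 0.2224, 0.1317]
tcp_rot: [0.72, 0.694, 0.002, 0.0]
contact_force: [-7.7, -2.0, 23.6]
finger_gap: 0.005
gripper_force: 11.7
time_s: 15.95
position: [0.5266, 0.2212, 0.1316]
tcp_rot: [0.72, 0.694, 0.001, 0.001]
contact_force: [-10.6, -5.6, 25.3]
finger_gap: 0.005
gripper_force: 12.6
```

```bash
python3 -m creep '[[0,0.002,0,0],[0,0.002,0,0],[0,0.002,0,0]]';python3 -m creep '[[0,0.002,0,0],[0,0.002,0,0],[0,0,0,0]]'; python3 -m creep '[[0,0,-0.02,0],[0,0,-0.02,0],[0,-0.03,0,0],[0,0,0,0]]'; python3 look.py pics/s2.png
```

```text
time_s: 16.32
position: [0.5325, 0.2215, 0.1315]
tcp_rot: [0.72, 0.694, 0.001, 0.0]
contact_force: [-7.8, -1.6, 20.9]
finger_gap: 0.006
gripper_force: 10.3
time_s: 16.7
position: [0.5375, 0.2217, 0.1303]
tcp_rot: [0.72, 0.694, 0.003, 0.001]
contact_force: [-3.6, -0.8, 12.9]
finger_gap: 0.004
gripper_force: 5.5
time_s: 17.2
position: [0.5044, 0.2218, 0.1675]
tcp_rot: [0.72, 0.694, 0.0, 0.0]
contact_force: [-0.9, -1.0, -0.4]
finger_gap: 0.009
gripper_force: 0.0
```

View pics/s2.png

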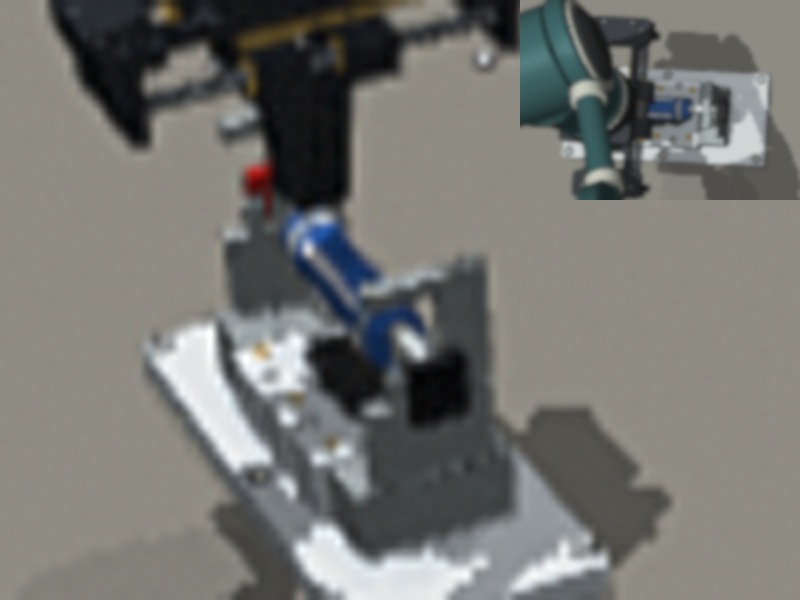

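```bash
python3 -m creep '[[0,0,0.02,0],[0,0,0.013,0],[0,0,0.004,0],[0,0,0.002,0],[0,0.002,0.001,0],[0,0.002,0,0]]';python3 -m creep '[[0,0.002,0,0],[0,0.002,0,0],[0,0.002,0,0],[0,0.002,0,0]]';python3 -m creep '[[0,0.002,0,0],[0,0.002,0,0],[0,0.002,0,0]]';python3 -m creep '[[0,0.002,0,0],[0,0.002,0,0],[0,0.002,0,0]]';python3 -m creep '[[0,0.002,0,0],[0,0.002,0,0],[0,0,0,0]]'
```

```text
time_s: 18.05
position: [0.509, 0.2215, 0.1301]
tcp_rot: [0.72, 0.694, -0.001, -0.001]
contact_force: [-14.2, -2.9, 23.6]
finger_gap: 0.003
gripper_force: 13.8
time_s: 18.55
position: [0.5161, 0.2222, 0.1315]
tcp_rot: [0.72, 0.694, -0.001, -0.002]
contact_force: [-14.7, -2.2, 27.8]
finger_gap: 0.006
gripper_force: 13.2
time_s: 18.92
position: [0.5192, 0.2219, 0.1313]
tcp_rot: [0.72, 0.694, -0.004, -0.004]
contact_force: [-27.9, 0.4, 38.3]
finger_gap: 0.008
gripper_force: 18.9
time_s: 19.3
position: [0.5246, 0.2221, 0.1313]
tcp_rot: [0.72, 0.694, -0.004, -0.004]
contact_force: [-24.9, 1.0, 34.8]
finger_gap: 0.004
gripper_force: 17.0
time_s: 19.68
position: [0.5288, 0.2223, 0.1313]
tcp_rot: [0.72, 0.694, -0.003, -0.004]
contact_force: [-25.9, 1.5, 36.1]
finger_gap: 0.004
gripper_force: 18.0
```

```bash
python3 -m creep '[[0,0,-0.005,0],[0,0,-0.02,0],[0,0,-0.03,0],[0,0,-0.04,0],[0.0,-0.05,-0.04,0],[0,-0.05,0,0],[0,0,0,0]]'; python3 - <<'E'
from h import *
from bench import robot
d=robot.get_image('top')['image'][:,:,::-1];e=robot.get_image('side')['image'][:,:,::-1]
a=cv2.imread("pics/side0.png")[118:193,195:295]; b=cv2.imread("pics/top0.png")[170:245,105:205]
c=lambda i:cv2.resize(i,(400,300),interpolation=2)
e2=e.copy();f=[.5213,.2223,-.037]
cv2.imwrite("pics/f.png",np.vstack([np.hstack([c(d[170:245,125:225]),c(e[118:193,195:295])]),np.hstack([c(cv2.imread("pics/top0.png")[170:245,125:225]),c(a)])]))
E
```

```text
time_s: 20.55
position: [0.4328, 0.2243, 0.2619]
tcp_rot: [0.72, 0.694, 0.001, 0.0]
contact_force: [1.1, 0.2, 0.4]
finger_gap: 0.004
gripper_force: 0.0
```

View pics/f.png

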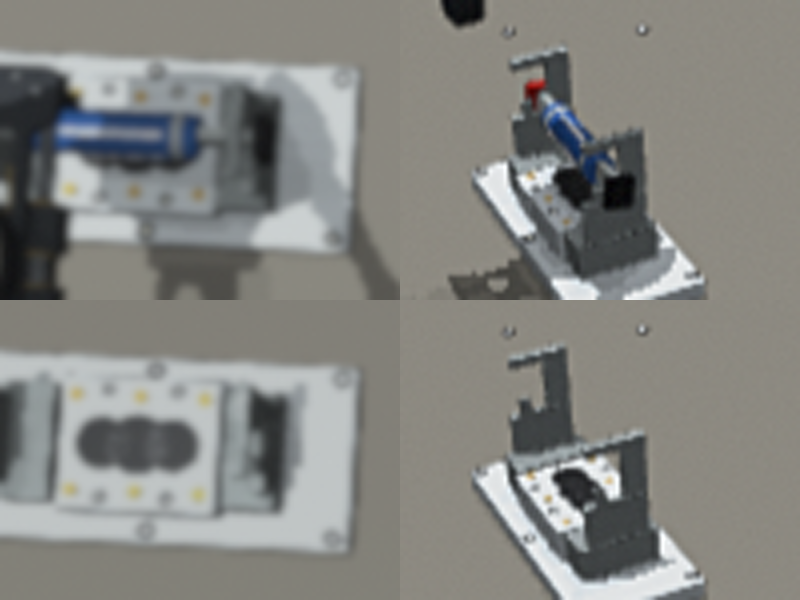

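```bash
python3 - <<'E'
from h import *
from bench import robot
f=[.5213,.2223,-.037]
e=cv2.cvtColor(robot.get_image('side')['image'],cv2.COLOR_RGB2GRAY).astype(np.float32)
a=cv2.imread("pics/side0.png",0).astype(np.float32)
# column of the back wall / roof of each hook; shift along the jaw direction vs image motion per mm
for name,s in(("left",1),("right",-1)):
    P=place(f,np.array([[5,s*82.5,148],[5,s*81.5,148],[-25,s*82.5,153],[25,s*82.5,143],])/1e3); uv=proj("side",P); J=uv[1]-uv[0]
    x0,y0=np.int32(np.floor(uv[2:].min(0)))-4; x1,y1=np.int32(np.ceil(uv[2:].max(0)))+4
    A=a[y0:y1,x0:x1]; best=[]
    for d in np.arange(-1,7,.25):
        M=np.float32([[1,0,-d*J[0]],[0,1,-d*J[1]]])
        B=cv2.warpAffine(e,np.float32([[1,0,-d*J[0]],[0,1,-d*J[1]]]),(e.shape[1],e.shape[0]),flags=cv2.INTER_CUBIC)[y0:y1,x0:x1]
        best.append((float(np.corrcoef(A.ravel(),B.ravel())[0,1]),float(d)))
    print(name,"J px/mm",J.round(2),sorted(best)[-4:])
E
```

```text
left J px/mm [0.11 0.12] [(0.9371480003592747, 5.0), (0.9376136113471989, 4.25), (0.9380921578564836, 4.5), (0.9382601077813442, 4.75)]
right J px/mm [-0.13 -0.14] [(0.34690319928202773, 5.0), (0.3473013681054253, 5.25), (0.3474824601364552, 5.75), (0.34749367468036163, 5.5)]
```

```bash
python3 -c "
from bench import robot
print(robot.job_done())"
```

```text
the job is handed in; nothing more can be done
None
```

The turnbuckle is seated in both hooks with its heads outside, the barrel is turned until it went tight, the gripper is clear, and the job is handed in with no verdict returned. The left jaw measured about 4.7 mm of travel (shut). For the right jaw I relied on the last picture and the rise in turning force, because its measurement was unreliable.

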